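# Put the battery pack away in the bench drawer

## Task

A flat laptop battery pack has been pushed under the low steel stand, with one end sticking out. Draw it out by that end until it is clear of the stand, put it down flat on the open worktop and let go; then take it again round its middle, lay it flat in the open drawer of the low grey cabinet without dropping it, and slide the drawer fully shut. Leave the dish of screws on the stand and the screwdriver on the cabinet where they are, and do not lever the battery against the stand.

Things in the scene. Friction and masses are not known exactly. Their poses are not given: they have to be found in the camera images.
- battery: flat black laptop battery pack with a pale label, 0.21 kg; solid body 62 mm (own x) by 190 mm (own y) by 7 mm thick (a thin edge strip widens its looks to 74 mm); origin at the centre of its underside, z up. At the start it lies on the worktop with its long axis along the stand's y; its +y end sticks 50 to 68 mm out of the stand's +y opening.
- stand: fixed low bench stand of bare steel: a plate 160 mm (own x) by 170 mm (own y) by 4 mm thick, its top 40 mm and its underside 36 mm above the worktop; thin side walls along the two x edges with rubber strips (foot) 14 mm wide leave a passage 132 mm wide, open at both y ends. Origin on the worktop under its centre, own y along the passage; its +y end looks to the middle of the bench.
- cabinet: fixed low grey steel cabinet with one drawer, 195 mm deep (own x) by 236 mm wide (own y) by 62 mm high; origin on the worktop under its centre; its front faces own -x, and the drawer slides out along own -x.
- drawer (a joint): opening of the drawer in m: 0 shut (front flush), 0.17 fully out; starts open. It slides with a light friction of 1 to 2 N.
- drawer_in (a point): centre of the drawer's inner floor, 12 mm above the worktop; axes as the cabinet's (x along the slide, y across, z up). Inside, the drawer is 172 mm (x) by 216 mm (y), its walls 33 mm high above that floor and 3 mm thick; the front panel is 8 mm thick, reaches from 7 to 59 mm above the worktop, and its outer face is 97 mm in -x of this point.
- drawer_handle (a point): middle of the drawer's dark bar handle: a round bar 10 mm thick and 100 mm long along the cabinet's y, 22 mm in front of the drawer's front panel, 41 mm above the worktop.
- dish: white round dish of screws, 62 mm across, 14 mm high, loose on top of the stand; origin at the centre of its underside; bystander.
- driver: small screwdriver, 146 mm long (own y), handle 13 mm thick, loose on top of the cabinet; origin at its middle, underside; bystander.

How it is judged:
By the outcome, as a careful person would: the job done as asked, in the order asked, and still so for the second after the job is handed in, with the robot touching nothing.
It also fails if it takes over 67 s, if anything falls off the work surface, if the arm or the gripper's body presses on something with over 40 N, if the wrist force passes 120 N, or if a joint passes its speed limit or range.

## Robot

A 7-joint arm with a two-finger parallel gripper is mounted at the origin on the work surface; the furniture and walls round the work are solid. World frame = base frame: x ahead of the robot, y to its left, z up, the work surface at z = 0. Lengths are in m, angles in degrees, forces in N, time in s.
With the tool pointing down it reaches from about 0.4 to 0.85 m from the base axis. Payload 4.5 kg.
Tool frame: the origin (TCP) lies at the very end of the fingers, on their centre line; the grasp point (between the pads) lies 19 mm behind it; z points along the fingers, y is the line along which they close (so a half turn about z gives the same grasp; the last joint's range is limited). The gripper opens to 85 mm and grips with 20 to 120 N. Pads are 22 mm wide; open, the fingers measure 114 mm over their backs; the gripper's body (76 mm by 85 mm) begins 54 mm behind the grasp point. The pads swing forward as they close: fully open they stand 13 mm farther back than shut.
Start: joints at [70.978, 39.483, -11.15, 89.685, 9.013, 51.709, -12.324], TCP at [0.224, -0.584, 0.231] pointing down, gripper open.
Joint ranges: [-172.22, 172.22], [-26.19, 119.32], [-84.43, 86.54], [7.71, 146.69], [-57.33, 237.33], [2.42, 119.75], [-152.13, 152.13]. Speed limits (degrees/s): [147.25, 147.25, 180, 180, 180, 180, 180].

## Interface

Orientations are given as a 3x3 rotation matrix whose columns are the frame's x, y, z axes.
In Python, from plant import monitor, vision, env, silhouettes, spot_point gives the robot as it stands. The module is installed in compiled form; this text tells all that it offers.
- The arm moves only by the shell command python3 -m crank 'ROWS' [OPENING] [FORCE]. ROWS is a JSON object of lists of equal length, an entry for each row: "dp": the shift along the tool's x, y, z in units of 0.15 m (1.0 is 0.15 m), a list of three; "dr": the turn, a rotation vector about the tool's x, y, z in units of 60 degrees (1.0 is 60 degrees), a list of three. A call has 1 to 20 rows; each row is the pose to reach, as a shift and turn from the pose commanded when the call began, along the tool's axes at that moment; what a row does not reach only later rows make up. A row lasts 1/8 s, in which the tool goes at most 62.5 mm and 10.7 degrees, less where a joint would pass 70% of its speed; a pose out of reach is approached as far as the arm can. A call with a number of a shift or a turn outside -1 to 1 is refused whole. A call with a gripper value outside its range is refused whole. OPENING is the opening, from 0 (shut) to 1 (fully open), set as the call begins (- or left out, the last holds). The fingers move at their own pace and stop on an object; FORCE is the grip in N (left out, the last holds). Time passes only in rows, so rows that repeat a pose let the fingers close. It gives the time, the measured TCP pose, the force, the opening and the grip force at its end, in the units of the state.
- monitor.state(): the state, without advancing time (a new reading comes with each control period).
- vision.snapshot(name): name is "side" or "top" or "wrist"; returns a dict with "color" (420x560x3 uint8, red, green, blue), "z_map" (420x560 float32, m along the optical axis (not along the pixel's ray), 0 where there is no reading), "K" (3x3 intrinsics, pixels), "R" (3x3) and "t" (3): a world point X has camera coordinates R X + t; the wrist camera has in their place "hand_eye" (4x4, takes a point from camera to tool coordinates, whose origin is the TCP and whose axes are the flange's). Camera axes: x right, y down, z forward; pixel columns grow to the right and rows downward; lengths in m; the calibration is good to about 2 mm. A picture is of the moment at which its call begins: read the wrist's pose just before it.
- env.job_done(): hands the job in; it is judged then, once.
Trained networks look in the newest picture that a camera, given by its name, has taken for a name from the list of things; names that differ only in an ending like _2 or _b are one class to them, and where a whole thing is asked for, a point or a joint stands for the part that bears it (a point fixed in the world has none). Each returns a list of dicts, best first, with "p" (0 to 1); they miss things now and then, are a little off and sometimes report something else, mostly with a low value. They report only what shows in the picture. A call takes as long as a camera call.
- silhouettes(thing, camera): "region" (420x560 bool, what is visible of it).
- spot_point(thing, camera): "position" ([x, y, z] in m, in the coordinates of the camera as it stood for that picture, good to about 4 mm: a listed point, or the origin of a listed thing).
The state is a dict: "clock": time; "joints": joint angles; "qvel": joint speeds; "tau": joint torques, N m; "eef_pos": TCP position; "tcp_rot": TCP orientation; "contact_force": force on the tool from outside, world axes, zero at the start; "wrist_torque": the same for the moment, N m; "grip_width": finger opening in m; "grip_force": force on a finger pad.
Only numpy, scipy, OpenCV 4.12 (cv2) and the standard library are available. Lean on these libraries where they do the work, as an engineer would, in place of code of your own. Each camera call takes 0.05 s, during which the arm holds its last target. There are 200 camera calls.

## Working session

There is one attempt and no reset: what is moved stays moved. The work goes in short steps, Python scripts to look and compute and a shell command to move; the robot and the scene stay as the last step left them, time stands still between calls to the robot, and variables do not carry over. Pictures are saved under pics/ and viewed, at most 10 in all, crops included, and the job is handed in when it is done.

```bash
mkdir -p pics; cat > h.py <<'E'
import numpy as np, cv2
from plant import monitor, vision, env, silhouettes, spot_point
def snap(n):
    s=monitor.state(); d=vision.snapshot(n)
    if n=="wrist":
        T=np.eye(4);T[:3,:3]=s["tcp_rot"];T[:3,3]=s["eef_pos"]
        d["C2W"]=T@np.array(d["hand_eye"])
    else:
        M=np.eye(4);M[:3,:3]=d["R"];M[:3,3]=np.ravel(d["t"]); d["C2W"]=np.linalg.inv(M)
    return d
def w(d,p): return d["C2W"][:3,:3]@np.asarray(p)+d["C2W"][:3,3]
def cloud(d):
    z=d["z_map"];v,u=np.indices(z.shape);K=d["K"]
    P=np.stack([(u-K[0,2])/K[0,0]*z,(v-K[1,2])/K[1,1]*z,z],-1)
    return P@d["C2W"][:3,:3].T+d["C2W"][:3,3]
def save(d,n): cv2.imwrite("pics/"+n+".png",d["color"][:,:,::-1])
def rect(P,zlo,zhi):
    Q=P[(P[:,2]>zlo)&(P[:,2]<zhi)]
    return cv2.minAreaRect(Q[:,:2].astype(np.float32)*1000),len(Q),np.median(Q[:,2])
E
cat > a.py <<'E'
from h import *
np.set_printoptions(precision=4,suppress=True)
s=monitor.state();print(s["clock"],s["eef_pos"],s["tcp_rot"])
ims=[]
for c in ["side","top"]:
    d=snap(c);save(d,c+"0");ims.append(d["color"]);P=cloud(d)
    for t in ["battery","stand","cabinet","drawer_in","drawer_handle","dish","driver"]:
        r=spot_point(t,c)
        print(c,t,[(round(x["p"],2),w(d,x["position"]).round(4)) for x in r[:2]])
        if t in("battery","stand","cabinet","dish","driver"):
            m=silhouettes(t,c)
            if m:
                g=m[0]["region"]&(d["z_map"]>0);Q=P[g]
                print("   sil",round(m[0]["p"],2),g.sum(),"z pct",np.percentile(Q[:,2],[5,50,95]),cv2.minAreaRect((Q[:,:2]*1000).astype(np.float32)))
    print(c,d["C2W"][:3,3])
cv2.imwrite("pics/both0.png",cv2.resize(np.hstack(ims)[:,:,::-1],(800,300)))
E
python3 a.py
```

```text
0.0 [ 0.2233 -0.583   0.2305] [[ 0.9338  0.3578 -0.0008]
 [ 0.3578 -0.9338  0.0017]
 [-0.0001 -0.0019 -1.    ]]
side battery [(0.81, array([ 0.4175, -0.2914,  0.    ]))]
   sil 0.69 246 z pct [0.0035 0.0078 0.0121] ((417.4120178222656, -239.17257690429688), (65.05159759521484, 97.91432189941406), 5.3791351318359375)
side stand [(0.64, array([ 0.4122, -0.3363, -0.0032]))]
   sil 0.68 1115 z pct [0.0114 0.04   0.0442] ((423.6247253417969, -362.53173828125), (175.0684356689453, 239.01246643066406), 5.975620746612549)
side cabinet [(0.66, array([ 0.3976,  0.4264, -0.    ])), (0.52, array([0.3869, 0.2723, 0.0114]))]
   sil 0.84 9923 z pct [0.0105 0.0587 0.0649] ((414.968017578125, 322.8909606933594), (418.6834411621094, 290.6573181152344), 87.3194580078125)
side drawer_in [(0.8, array([0.3889, 0.2741, 0.0092])), (0.39, array([ 0.4501, -0.3726,  0.0393]))]
side drawer_handle [(0.69, array([ 0.4484, -0.3745,  0.0396]))]
side dish [(0.47, array([ 0.4496, -0.3784,  0.0418]))]
   sil 0.55 121 z pct [0.0416 0.0465 0.053 ] ((447.6693115234375, -375.39068603515625), (56.92749786376953, 62.7892913
[... 748 characters left out ...]
235, 0.001 ]))]
   sil 0.87 8025 z pct [0.0071 0.0568 0.0652] ((399.710693359375, 344.3759765625), (391.4927673339844, 249.78514099121094), 88.01670837402344)
top drawer_in [(0.66, array([0.3902, 0.2698, 0.0106]))]
top drawer_handle [(0.62, array([0.3831, 0.1599, 0.0425]))]
top dish [(0.68, array([ 0.4479, -0.3773,  0.0392]))]
   sil 0.68 319 z pct [0.0371 0.044  0.0523] ((453.8287658691406, -379.0105895996094), (63.614295959472656, 68.04875946044922), 17.9404354095459)
top driver [(0.42, array([0.3894, 0.4715, 0.0611]))]
   sil 0.61 30 z pct [0.0695 0.0729 0.0789] ((392.84234619140625, 438.7513732910156), (4.9869232177734375, 54.46514129638672), 9.079660415649414)
top [0.3037 0.0866 1.5214]
```

View pics/both0.png

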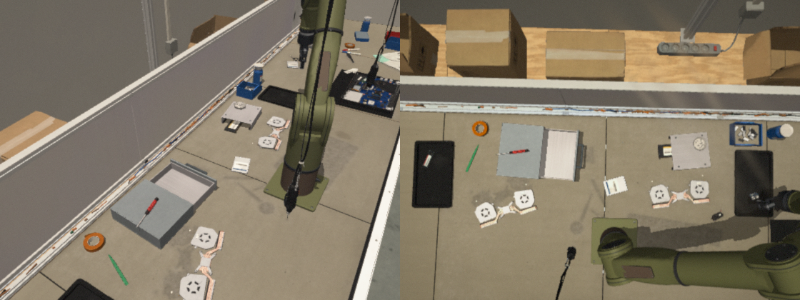

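```bash
cat > b.py <<'E'
from h import *
np.set_printoptions(precision=4,suppress=True)
d=snap("top");P=cloud(d)
print(d["K"])
Q=P.reshape(-1,3)
# stand top & cabinet top heights
for nm,b,zr in [("stand",(0.25,0.6,-0.6,-0.2),(0.034,0.060)),("cab",(0.2,0.6,0.3,0.6),(0.054,0.07)),("drawerwalls",(0.2,0.6,0.1,0.6),(0.03,0.07))]:
    m=(Q[:,0]>b[0])&(Q[:,0]<b[1])&(Q[:,1]>b[2])&(Q[:,1]<b[3])
    print(nm,rect(Q[m],*zr))
E
python3 b.py
```

```text
[[460.5135   0.     281.2791]
 [  0.     460.5135 207.9799]
 [  0.       0.       1.    ]]
stand (((439.9984130859375, -429.97894287109375), (174.8937225341797, 378.0791320800781), 12.91275691986084), 2609, np.float64(0.04009785478236405))
cab (((399.7281188964844, 431.0447998046875), (194.22335815429688, 236.36260986328125), 86.40473937988281), 4238, np.float64(0.0613348742602523))
drawerwalls (((394.0434265136719, 339.17108154296875), (378.3660888671875, 236.30459594726562), 86.45458984375), 4811, np.float64(0.06085767505386541))
```

The views agree. The drawer is open towards −y, around combined px (560,155). The battery's label end sticks out at (664,151) from the stand at (690,150), and the dish is on the stand. I'll go above the battery end and refine with the wrist camera.

```bash
cat >> h.py <<'E'
from scipy.spatial.transform import Rotation as Ro
def go(p,yaw,tilt=None):
    """print dp, dr (units) from measured pose to TCP p with tool down, tool y at world angle yaw (deg; mod 180 nearest)"""
    s=monitor.state();R=np.array(s["tcp_rot"]);e=np.array(s["eef_pos"])
    for k in (0,180):
        a=np.radians(yaw+k);y=np.array([np.cos(a),np.sin(a),0]);z=np.array([0,0,-1.]);x=np.cross(y,z)
        T=np.stack([x,y,z],1)
        print("tcp",e.round(4),"dp",(R.T@(np.asarray(p)-e)/.15).round(3),"dr",(Ro.from_matrix(R.T@T).as_rotvec(degrees=True)/60).round(3),"F",np.round(s["contact_force"],1))
E
python3 - <<'E'
from h import *
d=snap("top");Q=cloud(d).reshape(-1,3)
def box(b,zr):
    m=(Q[:,0]>b[0])&(Q[:,0]<b[1])&(Q[:,1]>b[2])&(Q[:,1]<b[3]);return rect(Q[m],*zr)
print("stand",box((.31,.53,-.46,-.22),(.034,.06)))
print("batt",box((.36,.48,-.246,-.15),(.0035,.02)))
m=(Q[:,2]>.006)&(Q[:,0]>.25)&(Q[:,0]<.55)&(Q[:,1]>-.24)&(Q[:,1]<.15)
# height map of region: 2cm grid max
for x in np.arange(.56,.14,-.02):
    print("%.2f"%x," ".join("%3d"%(1000*np.percentile(Q[(abs(Q[:,0]-x)<.01)&(abs(Q[:,1]-y)<.01),2],95)) if ((abs(Q[:,0]-x)<.01)&(abs(Q[:,1]-y)<.01)).any() else "  ." for y in np.arange(.2,-.5,-.02)))
go([.41,-.20,.20],6)
E
```

```text
stand (((418.9232177734375, -335.9098815917969), (159.8431854248047, 172.49774169921875), 6.552528381347656), 2449, np.float64(0.039810458516362335))
batt (((419.8389892578125, -198.5011444091797), (119.60064697265625, 94.01896667480469), 0.5732167363166809), 460, np.float64(0.005855540314186336))
0.56   5   8   5   6   6   6   7   7   5   6   5   5   7   5   9   6   5   7   3   8   5   5   7   7   7   6   7   6   6   7   5   5   8   7   5
0.54   6   6   7   5   5   6   6   7   5   5   8   8   5   8   7   8   7   7   6   7   7   6   6   6   7   7   7   6   6   7   4   6   5   6   7
0.52   6   6   6   8   7  10   5   5   5   5   6   5   7   8   6   4   7   6   7   6   8   7   6   4   6   6   5   4   5   7   6   5   5   8   8
0.50  46  59   6   6   5   6   5   5   7   7   6   7   7   6   6   7   7   6   7   7   6   6   6  37  41  42  42  43  43  45  43  37   6   7   7
0.48  17  60   6   5   5   4   5   7   6   5   7   5   6   6   6   7   7   6   7   5   6   7  42  44  45  45  45  43  50  51  50  40   6   7   5
0.46  15  61   4   7   7   8   7   4   6   7   6   5   5   7   6   5   6   8
[... 1746 characters left out ...]
 14  15  12  12   9  11  12  12  13  12  12  14  11   6   6   6
0.20   4   6   6   7   5   6   8   6   7   6   8   5   6   7   6   7   6   6  11  13  14  12  13  13  13  12  12  15  12  13  15  14   9   7   6
0.18   6   5   6   7   6   4   6   5   6   6   6   6   4   7   6   6   7   5   6  12  13  14  12  10   9   6   6   4  13  11  13 699 677 646   6
0.16   5   4   4   8   7   5   4   6   8   6   5   7   6   8   5   6   6   7   6  14  16  12  13   6   8   6 551 807 802 722 735 708   6   6   4
tcp [ 0.2236 -0.5837  0.2313] dp [ 2.075 -1.944  0.209] dr [ 0.     0.    -1.251] F [ 0.2  0.  -0. ]
tcp [ 0.2236 -0.5837  0.2313] dp [ 2.075 -1.944  0.209] dr [ 0.    -0.     1.749] F [ 0.2  0.  -0. ]
```

```bash
python3 -m crank '{"dp":[[0.35,-0.35,0],[0.7,-0.7,0],[1,-1,0],[1,-1,0],[1,-1,0]],"dr":[[0,0,-0.15],[0,0,-0.3],[0,0,-0.45],[0,0,-0.6],[0,0,-0.6]]}' 1; python3 -c "
from h import *
go([.41,-.20,.20],6.5)"
```

```text
clock: 2.02
eef_pos: [0.3112, -0.3882, 0.2317]
tcp_rot: [[0.542, 0.84, 0.001], [0.84, -0.542, 0.0], [0.001, 0.001, -1.0]]
contact_force: [-0.4, -0.5, -0.2]
grip_width: 0.0851
grip_force: 0.0
tcp [ 0.3112 -0.3882  0.2317] dp [ 1.411 -0.127  0.212] dr [ 0.001 -0.001 -0.656] F [-0.4 -0.5 -0.2]
tcp [ 0.3112 -0.3882  0.2317] dp [ 1.411 -0.127  0.212] dr [-1.000e-03 -1.000e-03  2.344e+00] F [-0.4 -0.5 -0.2]
```

```bash
python3 -m crank '{"dp":[[0.35,0,0.1],[0.7,-0.1,0.2],[1,-0.13,0.2],[1,-0.13,0.2],[1,-0.13,0.2]],"dr":[[0,0,-0.16],[0,0,-0.32],[0,0,-0.48],[0,0,-0.655],[0,0,-0.655]]}' 1; cat > c.py <<'E'
from h import *
import sys
d=snap("wrist");save(d,sys.argv[1]);P=cloud(d)
print("cam",d["C2W"][:3,3],d["C2W"][:3,2])
for t in ["battery","stand"]:
    print(t,[(round(x["p"],2),w(d,x["position"]).round(4)) for x in spot_point(t,"wrist")[:2]])
    for r in silhouettes(t,"wrist")[:1]:
        g=r["region"]&(d["z_map"]>0);Q=P[g];print(" sil",round(r["p"],2),g.sum(),np.percentile(Q[:,2],[5,50,95]).round(4),cv2.minAreaRect((Q[:,:2]*1000).astype(np.float32)))
E
python3 c.py w1
```

```text
clock: 2.65
eef_pos: [0.3754, -0.255, 0.2011]
tcp_rot: [[-0.104, 0.995, 0.0], [0.995, 0.104, -0.001], [-0.001, 0.0, -1.0]]
contact_force: [-0.3, -0.6, 0.2]
grip_width: 0.0852
grip_force: 0.0
cam [ 0.36689345 -0.18221986  0.34467755] [ 0.0296543  -0.28721639 -0.95740658]
battery []
 sil 0.82 4270 [0.0066 0.0081 0.0093] ((412.8200378417969, -226.47093200683594), (67.26811981201172, 62.65020751953125), 6.554596900939941)
stand [(0.61, array([ 4.117e-01, -3.373e-01, -1.000e-04]))]
 sil 0.82 23633 [0.0398 0.041  0.0421] ((419.7758483886719, -344.23175048828125), (179.0191192626953, 188.4821014404297), 6.337612152099609)
```

View pics/w1.png

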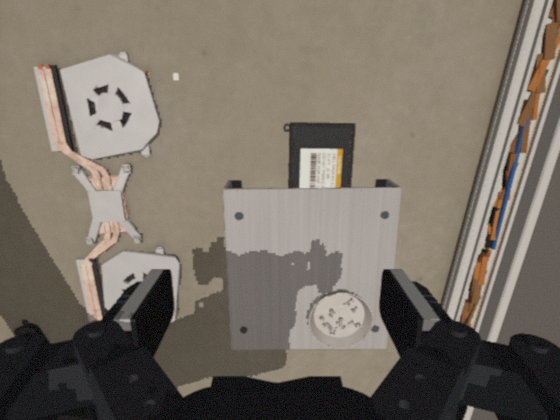

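The wrist view shows the battery end at columns 290–355, rows 123–188, with a small hook at (287,127). The stand plate spans columns 223–398 and rows 187–350, with the dish at (342,318). Next I'll measure the end's edge profile.

```bash
python3 - <<'E'
from h import *
d=snap("wrist");P=cloud(d);g=silhouettes("battery","wrist")[0]["region"]&(d["z_map"]>0)
a=np.radians(6.5);X=np.array([np.cos(a),np.sin(a)]);Y=np.array([-X[1],X[0]])
Q=P[g];u=Q[:,:2]@X;v=Q[:,:2]@Y
for lo in np.arange(v.min(),v.max(),.006):
    k=(v>=lo)&(v<lo+.006);print((lo*1000).round(),(1000*np.percentile(u[k],[0,2,50,98,100])).round(1), np.median(Q[k,2]).round(4))
gray=d["color"].mean(2)
for r in (125,135,145,155,170,180): print(r, gray[r,275:370:3].astype(int), (1000*P[r,275:370:6,2]).round())
print(X@[.4128,-.2265],Y@[.4128,-.2265])
sp=np.array([.4189,-.3359]);print("stand uv",X@sp,Y@sp)
E
```

```text
-466.0 [294.8 297.1 362.6 450.4 454.3] 0.0409
-460.0 [294.9 297.3 355.3 451.3 454.3] 0.041
-454.0 [295.2 297.1 348.2 451.9 453.8] 0.041
-448.0 [288.8 296.8 345.2 451.3 453.8] 0.0411
-442.0 [294.7 296.9 340.2 449.6 452.2] 0.0411
-436.0 [295.  296.6 340.3 446.2 448.7] 0.041
-430.0 [295.4 296.6 339.3 443.1 445.7] 0.041
-424.0 [294.7 296.9 337.4 442.  443.3] 0.041
-418.0 [294.8 297.  340.9 440.4 442.1] 0.0411
-412.0 [295.2 297.2 346.4 440.2 441.7] 0.041
-406.0 [295.5 297.6 350.3 439.7 442.2] 0.0409
-400.0 [289.  297.8 364.9 439.6 442.1] 0.041
-394.0 [295.1 298.1 367.7 439.2 442.6] 0.041
-388.0 [295.4 298.4 370.  439.5 442.3] 0.041
-382.0 [294.7 297.8 368.5 439.2 442.4] 0.041
-376.0 [294.9 298.1 372.2 448.9 454.1] 0.041
-370.0 [295.2 298.3 374.1 450.7 454.6] 0.041
-364.0 [294.8 298.7 373.1 451.  454.3] 0.041
-358.0 [294.9 298.1 376.6 451.2 454.3] 0.0409
-352.0 [295.2 298.1 374.1 450.9 453.8] 0.041
-346.0 [295.6 298.7 375.3 451.5 454.4] 0.041
-340.0 [295.  298.  373.9 450.6 454.6] 0.0411
-334.0 [295.2 298.2 375.2 451.2 454.2] 0.041
-328.0 [295.6 298.6 375.9 450.7 454. ] 0.0411
-322.0 [295.
[... 777 characters left out ...]
  8.  8.  9. 10.  3.  3.]
155 [133 132 127 132 133  49  47  56  72 209 210 209 158 114 175 189 188 200
 196 201 197 152 137  59  58  52  85 135 137 139 137 137] [ 3.  4.  3.  8.  8.  9.  8.  8.  8. 10.  9.  7.  8.  8.  3.  5.]
170 [134 133 127 133 134  50  52  56  92 211 211 208 147 135 188 196 194 201
 182 190 195 172 128  55  60  56 136 138 141 141 139 141] [4. 4. 3. 8. 8. 9. 8. 8. 8. 9. 9. 8. 9. 3. 3. 3.]
180 [135 136 136 132 131  52  54  58 109 214 210 210 136 137 183 206 185 210
 210 189 193 133  86  58  56  54 135 142 139 137 139 140] [ 3.  2.  2.  8.  8. 10.  7.  9.  8.  9.  8.  7.  8.  4.  3.  3.]
0.38450593410486444 -0.271774311954139
stand uv 0.37818229083828264 -0.3811616125691418
```

```bash
python3 - <<'E'
from h import *
d=snap("wrist");P=cloud(d)
a=np.radians(6.5);X=np.array([np.cos(a),np.sin(a)]);Y=np.array([-X[1],X[0]])
# pixel rays onto z=7mm plane (+~1 mm bias ignored)
C=d["C2W"];K=d["K"]
def ray(c,r,z=.0075):
    v=C[:3,:3]@[(c-K[0,2])/K[0,0],(r-K[1,2])/K[1,1],1];p=C[:3,3]+v*(z-C[2,3])/v[2];return p
g=d["color"].mean(2).astype(float)
gs=cv2.GaussianBlur(g,(0,0),1)
for r in range(132,184,6):
    row=gs[r];l=[c for c in range(280,300) if row[c]<95][0];rr=[c for c in range(365,340,-1) if row[c]<95][0]
    pl,pr=ray(l-.5,r),ray(rr+.5,r)
    print(r,l,rr,"uL %.1f uR %.1f w %.1f mid %.1f v %.1f"%(1e3*X@pl[:2],1e3*X@pr[:2],1e3*np.linalg.norm(pl-pr),500*X@(pl+pr)[:2],1e3*Y@pl[:2]))
for c in (300,320,340):
    r=[r for r in range(105,140) if gs[r,c]<95][0];print("end",c,r,1e3*Y@ray(c,r-.5)[:2])
t=X*.3868+Y*-.258;print(t);go([t[0],t[1],.06],6.5)
E
```

```text
132 286 354 uL 351.9 uR 416.8 w 64.8 mid 384.3 v -248.5
138 289 354 uL 354.8 uR 417.1 w 62.3 mid 385.9 v -254.0
144 289 353 uL 354.8 uR 416.5 w 61.7 mid 385.6 v -259.7
150 289 353 uL 354.8 uR 416.8 w 62.0 mid 385.8 v -265.3
156 289 352 uL 354.8 uR 416.1 w 61.3 mid 385.5 v -271.0
162 289 352 uL 354.8 uR 416.5 w 61.6 mid 385.6 v -276.8
168 289 351 uL 354.8 uR 415.8 w 61.0 mid 385.3 v -282.6
174 289 351 uL 354.9 uR 416.1 w 61.3 mid 385.5 v -288.5
180 288 350 uL 353.9 uR 415.5 w 61.6 mid 384.7 v -294.5
end 300 123 -239.872863669349
end 320 124 -240.90532480997265
end 340 124 -241.02958306617262
[ 0.41352002 -0.21255454]
tcp [ 0.3753 -0.254   0.2013] dp [0.248 0.283 0.942] dr [ 0.     0.    -0.006] F [ 1.  -1.3 -0.7]
tcp [ 0.3753 -0.254   0.2013] dp [0.248 0.283 0.942] dr [ 1.000e-03 -0.000e+00  2.994e+00] F [ 1.  -1.3 -0.7]
```

```bash
python3 -m crank '{"dp":[[0.22,0.275,0.2],[0.22,0.275,0.5],[0.22,0.275,0.8],[0.22,0.275,1],[0.22,0.275,1],[0.22,0.275,1]],"dr":[[0,0,0],[0,0,0],[0,0,0],[0,0,0],[0,0,0],[0,0,0]]}' 0.9; python3 -c "
from h import *
t=[.4128,-.2167];go([*t,.004],6.5)"
```

```text
clock: 3.8
eef_pos: [0.4134, -0.2165, 0.0521]
tcp_rot: [[-0.109, 0.994, 0.001], [0.994, 0.109, -0.001], [-0.001, 0.001, -1.0]]
contact_force: [0.1, 0.0, 0.0]
grip_width: 0.0768
grip_force: 0.0
tcp [ 0.4134 -0.2165  0.0521] dp [-0.001 -0.004  0.321] dr [ 0.001  0.001 -0.004] F [0.1 0.  0. ]
tcp [ 0.4134 -0.2165  0.0521] dp [-0.001 -0.004  0.321] dr [ 1.000e-03 -2.000e-03  2.996e+00] F [0.1 0.  0. ]
```

```bash
python3 -m crank '{"dp":[[0,0,0.1],[0,0,0.2],[0,0,0.26],[0,0,0.29],[0,0,0.3],[0,0,0.32],[0,0,0.32]],"dr":[[0,0,0],[0,0,0],[0,0,0],[0,0,0],[0,0,0],[0,0,0],[0,0,0]]}'; python3 -m crank '{"dp":[[0,0,0.02],[0,0,0.035],[0,0,0.035]],"dr":[[0,0,0],[0,0,0],[0,0,0]]}'
```

```text
clock: 4.68
eef_pos: [0.4129, -0.2163, 0.0033]
tcp_rot: [[-0.109, 0.994, 0.0], [0.994, 0.109, -0.0], [-0.0, 0.0, -1.0]]
contact_force: [-1.1, -0.6, 0.1]
grip_width: 0.0766
grip_force: 0.0
clock: 5.05
eef_pos: [0.4128, -0.2163, -0.0019]
tcp_rot: [[-0.109, 0.994, 0.0], [0.994, 0.109, -0.0], [-0.0, 0.0, -1.0]]
contact_force: [-0.2, -0.2, -0.4]
grip_width: 0.077
grip_force: 0.0
```

```bash
python3 -m crank '{"dp":[[0,0,0.012],[0,0,0.02],[0,0,0.02]],"dr":[[0,0,0],[0,0,0],[0,0,0]]}'; python3 -m crank '{"dp":[[0,0,0],[0,0,0],[0,0,0],[0,0,0],[0,0,0]],"dr":[[0,0,0],[0,0,0],[0,0,0],[0,0,0],[0,0,0]]}' 0.6 30
```

```text
clock: 5.42
eef_pos: [0.4129, -0.2163, -0.0049]
tcp_rot: [[-0.109, 0.994, 0.0], [0.994, 0.109, -0.0], [-0.0, 0.0, -1.0]]
contact_force: [-0.1, -0.3, 0.1]
grip_width: 0.0769
grip_force: 0.0
clock: 6.05
eef_pos: [0.413, -0.2163, -0.0046]
tcp_rot: [[-0.109, 0.994, 0.001], [0.994, 0.109, -0.0], [-0.0, 0.001, -1.0]]
contact_force: [-0.5, 0.1, 6.2]
grip_width: 0.0609
grip_force: 32.5
```

```bash
python3 -m crank '{"dp":[[0,0,-0.004],[0.03,0,-0.004],[0.1,0,-0.004],[0.2,0,-0.004],[0.3,0,-0.004],[0.42,0,-0.004],[0.55,0,-0.004],[0.68,0,-0.004],[0.8,0,-0.004],[0.9,0,-0.004],[0.97,0,-0.004],[1,0,-0.004],[1,0,-0.004]],"dr":[[0,0,0],[0,0,0],[0,0,0],[0,0,0],[0,0,0],[0,0,0],[0,0,0],[0,0,0],[0,0,0],[0,0,0],[0,0,0],[0,0,0],[0,0,0]]}'
```

```text
clock: 7.68
eef_pos: [0.3964, -0.067, -0.0044]
tcp_rot: [[-0.109, 0.994, -0.0], [0.994, 0.109, 0.0], [0.0, -0.0, -1.0]]
contact_force: [0.6, 0.3, -1.1]
grip_width: 0.0607
grip_force: 33.0
```

```bash
python3 -m crank '{"dp":[[0.05,0,0],[0.12,0,0],[0.2,0,0],[0.25,0,0],[0.25,0,0]],"dr":[[0,0,0],[0,0,0],[0,0,0],[0,0,0],[0,0,0]]}'; python3 - <<'E'
from h import *
d=snap("side");e=snap("top");cv2.imwrite("pics/drawn.png",np.hstack([d["color"][60:300,260:560],e["color"][100:340,220:520]])[:,:,::-1])
E
```

```text
clock: 8.3
eef_pos: [0.3923, -0.0287, -0.0044]
tcp_rot: [[-0.111, 0.994, -0.0], [0.994, 0.111, 0.001], [0.001, -0.0, -1.0]]
contact_force: [0.3, 0.6, -1.7]
grip_width: 0.0604
grip_force: 33.0
```

View pics/drawn.png

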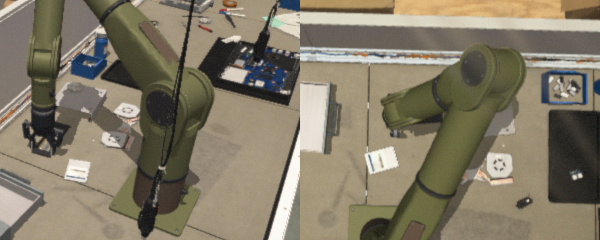

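```bash
python3 -m crank '{"dp":[[0,0,0.004],[0,0,0.004]],"dr":[[0,0,0],[0,0,0]]}'; python3 -m crank '{"dp":[[0,0,0],[0,0,0],[0,0,0],[0,0,0]],"dr":[[0,0,0],[0,0,0],[0,0,0],[0,0,0]]}' 1;  python3 -m crank '{"dp":[[0,0,-0.05],[-0.1,0,-0.2],[-0.3,0,-0.5],[-0.5,0,-0.8],[-0.6,0,-1],[-0.6,0,-1],[-0.6,0,-1]],"dr":[[0,0,0],[0,0,0],[0,0,0],[0,0,0],[0,0,0],[0,0,0],[0,0,0]]}'; python3 c.py w2
```

```text
clock: 8.65
eef_pos: [0.3924, -0.03, -0.0046]
tcp_rot: [[-0.109, 0.994, 0.001], [0.994, 0.109, -0.0], [-0.0, 0.001, -1.0]]
contact_force: [-0.7, 0.7, 3.9]
grip_width: 0.0607
grip_force: 33.6
clock: 9.15
eef_pos: [0.3924, -0.0299, -0.005]
tcp_rot: [[-0.109, 0.994, -0.0], [0.994, 0.109, -0.0], [-0.0, -0.0, -1.0]]
contact_force: [0.3, -1.0, -0.6]
grip_width: 0.0853
grip_force: 0.0
clock: 10.02
eef_pos: [0.4031, -0.1209, 0.147]
tcp_rot: [[-0.105, 0.994, 0.005], [0.994, 0.105, -0.001], [-0.002, 0.004, -1.0]]
contact_force: [0.2, -0.2, 0.5]
grip_width: 0.0854
grip_force: 0.0
cam [ 0.39382463 -0.04805694  0.290459  ] [ 0.03437825 -0.2878925  -0.95704548]
battery [(0.9, array([ 0.4004, -0.103 ,  0.0005]))]
 sil 0.7 18044 [0.0066 0.008  0.0092] ((400.04742431640625, -105.16046142578125), (76.0021743774414, 193.94631958007812), 5.879695415496826)
stand []
 sil 0.89 6445 [0.004  0.0408 0.042 ] ((404.90093994140625, -203.54583740234375), (179.2192840576172, 186.86703491210938), 4.555232048034668)
```

View pics/w2.png

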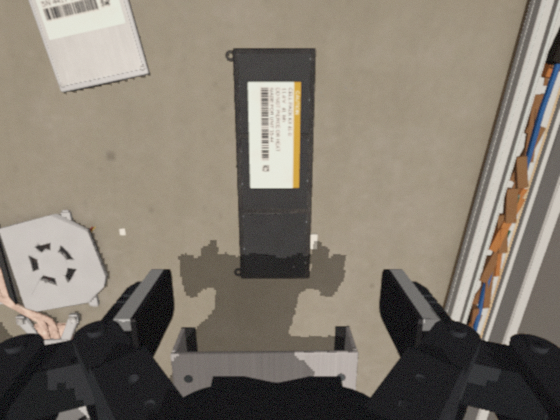

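The battery is clear and lies flat at columns 235–315, rows 48–278; the stand edge is at row 350. Its centre measures (0.4004,−0.103), matching the expected shift, so I'll grasp the middle.

```bash
python3 -m crank '{"dp":[[0.06,0,0.2],[0.118,0,0.5],[0.118,0,0.75],[0.118,0,0.9],[0.118,0,0.9]],"dr":[[0,0,0],[0,0,0],[0,0,0],[0,0,0],[0,0,0]]}' 0.95; python3 -c "
from h import *
go([.4006,-.1033,-.0048],6.2);s=monitor.state();print(np.round(s['joints'],1))"
```

```text
clock: 10.9
eef_pos: [0.3989, -0.1004, 0.0081]
tcp_rot: [[-0.112, 0.994, -0.005], [0.994, 0.112, 0.001], [0.002, -0.004, -1.0]]
contact_force: [0.3, -0.8, 0.5]
grip_width: 0.0812
grip_force: 0.0
tcp [ 0.3989 -0.1004  0.0081] dp [-0.02   0.01   0.086] dr [-0.004 -0.002  0.004] F [ 0.3 -0.8  0.5]
tcp [ 0.3989 -0.1004  0.0081] dp [-0.02   0.01   0.086] dr [ 0.003 -0.007 -2.996] F [ 0.3 -0.8  0.5]
[ 20.5  54.  -20.8 132.9 105.5  17.3 -91.9]
```

```bash
python3 -m crank '{"dp":[[-0.02,0.01,0.03],[-0.02,0.01,0.06],[-0.02,0.01,0.084],[-0.02,0.01,0.084]],"dr":[[0,0,0],[0,0,0],[0,0,0],[0,0,0]]}'; python3 -m crank '{"dp":[[0,0,0],[0,0,0],[0,0,0],[0,0,0],[0,0,0],[0,0,0]],"dr":[[0,0,0],[0,0,0],[0,0,0],[0,0,0],[0,0,0],[0,0,0]]}' 0.6 40
```

```text
clock: 11.4
eef_pos: [0.4022, -0.1047, -0.0024]
tcp_rot: [[-0.109, 0.994, 0.0], [0.994, 0.109, 0.0], [-0.0, 0.0, -1.0]]
contact_force: [0.2, -0.5, 0.4]
grip_width: 0.0812
grip_force: 0.0
clock: 12.15
eef_pos: [0.402, -0.1046, -0.0019]
tcp_rot: [[-0.109, 0.994, 0.0], [0.994, 0.109, -0.0], [-0.001, 0.0, -1.0]]
contact_force: [-0.2, -0.0, 7.2]
grip_width: 0.0603
grip_force: 41.6
```

```bash
python3 -m crank '{"dp":[[0,0,0],[0,0,0],[0,0,0],[0,0,0.01],[0,0,0.02],[0,0,0.02]],"dr":[[0,0,0],[0,0,0],[0,0,0],[0,0,0],[0,0,0],[0,0,0]]}' 0.9;python3 -m crank '{"dp":[[0,0,0],[0,0,0],[0,0,0],[0,0,0],[0,0,0],[0,0,0]],"dr":[[0,0,0],[0,0,0],[0,0,0],[0,0,0],[0,0,0],[0,0,0]]}' 0.6 40; python3 -m crank '{"dp":[[0,0,-0.02],[0,0,-0.05],[0,0,-0.1],[0,0,-0.2],[0,0,-0.35],[0,0,-0.5],[0,0,-0.65],[0,0,-0.75],[0,0,-0.75]],"dr":[[0,0,0],[0,0,0],[0,0,0],[0,0,0],[0,0,0],[0,0,0],[0,0,0],[0,0,0],[0,0,0]]}'; python3 -c "
from h import *
go([.389,.263,.105],86.4)"
```

```text
clock: 12.9
eef_pos: [0.402, -0.1045, -0.0057]
tcp_rot: [[-0.109, 0.994, -0.0], [0.994, 0.109, 0.0], [0.0, -0.0, -1.0]]
contact_force: [0.3, -0.2, -0.4]
grip_width: 0.0767
grip_force: 0.0
clock: 13.65
eef_pos: [0.4018, -0.1045, -0.0051]
tcp_rot: [[-0.109, 0.994, 0.0], [0.994, 0.109, -0.0], [-0.0, 0.0, -1.0]]
contact_force: [-1.0, 0.4, 6.1]
grip_width: 0.0606
grip_force: 46.1
clock: 14.78
eef_pos: [0.4028, -0.1047, 0.108]
tcp_rot: [[-0.108, 0.994, 0.003], [0.994, 0.108, -0.0], [-0.0, 0.003, -1.0]]
contact_force: [0.7, 0.3, -2.1]
grip_width: 0.0608
grip_force: 44.0
tcp [ 0.4028 -0.1047  0.108 ] dp [2.447 0.174 0.019] dr [ 0.002  0.002 -1.336] F [ 0.7  0.3 -2.1]
tcp [ 0.4028 -0.1047  0.108 ] dp [2.447 0.174 0.019] dr [ 0.002 -0.002  1.664] F [ 0.7  0.3 -2.1]
```

```bash
python3 -m crank '{"dp":[[0.05,0.02,0],[0.17,0.06,0],[0.33,0.1,0],[0.5,0.15,0],[0.67,0.2,0],[0.83,0.24,0],[0.95,0.25,0],[1,0.25,0],[1,0.25,0]],"dr":[[0,0,-0.02],[0,0,-0.08],[0,0,-0.18],[0,0,-0.29],[0,0,-0.4],[0,0,-0.5],[0,0,-0.57],[0,0,-0.6],[0,0,-0.6]]}'; python3 -c "
from h import *
go([.389,.263,.105],86.4)"
```

```text
clock: 15.9
eef_pos: [0.4226, 0.0485, 0.1067]
tcp_rot: [[-0.673, 0.74, -0.001], [0.74, 0.673, -0.001], [0.0, -0.001, -1.0]]
contact_force: [-0.3, -0.8, -2.4]
grip_width: 0.0603
grip_force: 44.0
tcp [0.4226 0.0485 0.1067] dp [1.208 0.796 0.01 ] dr [-0.001 -0.    -0.735] F [-0.3 -0.8 -2.4]
tcp [0.4226 0.0485 0.1067] dp [1.208 0.796 0.01 ] dr [-0.000e+00  1.000e-03  2.265e+00] F [-0.3 -0.8 -2.4]
```

```bash
python3 -m crank '{"dp":[[0.05,0.03,0],[0.17,0.11,0],[0.33,0.22,0],[0.5,0.33,0],[0.67,0.44,0],[0.83,0.55,0],[0.95,0.63,0],[1,0.66,0],[1,0.66,0]],"dr":[[0,0,-0.03],[0,0,-0.1],[0,0,-0.22],[0,0,-0.35],[0,0,-0.48],[0,0,-0.6],[0,0,-0.7],[0,0,-0.735],[0,0,-0.735]]}'; python3 - <<'E'
from h import *
go([.389,.263,.105],86.4)
d=snap("top");e=snap("side")
cv2.imwrite("pics/over.png",cv2.resize(np.hstack([d["color"][120:300,120:320],e["color"][180:360,130:330]])[:,:,::-1],(800,360)))
for n,c in (("top",d),("side",e)):
    for t in ("drawer_in","drawer_handle","battery"): print(n,t,[(round(x["p"],2),w(c,x["position"]).round(4)) for x in spot_point(t,n)[:1]])
E
```

```text
clock: 17.02
eef_pos: [0.3954, 0.2258, 0.1068]
tcp_rot: [[-0.998, 0.064, -0.0], [0.064, 0.998, -0.001], [0.0, -0.001, -1.0]]
contact_force: [0.7, -0.4, -3.1]
grip_width: 0.0602
grip_force: 44.0
tcp [0.3954 0.2258 0.1068] dp [0.058 0.245 0.012] dr [-0.001 -0.    -0.001] F [ 0.7 -0.4 -3.1]
tcp [0.3954 0.2258 0.1068] dp [0.058 0.245 0.012] dr [-0.000e+00  1.000e-03  2.999e+00] F [ 0.7 -0.4 -3.1]
top drawer_in []
top drawer_handle [(0.82, array([0.3831, 0.1583, 0.042 ]))]
top battery [(0.76, array([0.3968, 0.2276, 0.1152]))]
side drawer_in [(0.73, array([0.3874, 0.2728, 0.0104]))]
side drawer_handle [(0.74, array([0.3912, 0.2261, 0.1109]))]
side battery [(0.6, array([0.3897, 0.2259, 0.1137]))]
```

View pics/over.png

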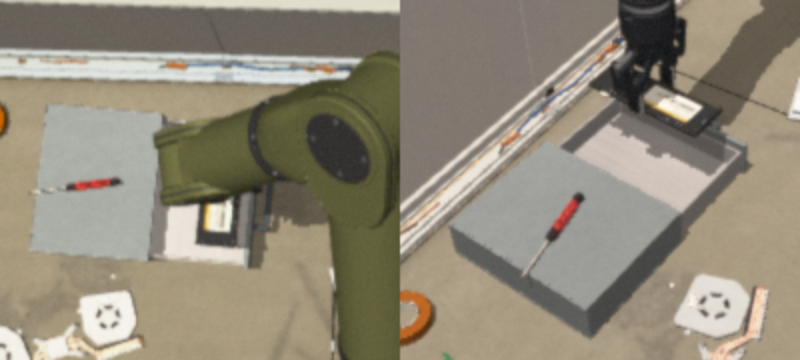

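The side view shows the battery held level over the front of the drawer, lined up with it. The top view has the handle where my drawer centreline puts it. I'll centre it and lower.

```bash
python3 -m crank '{"dp":[[0.02,0.08,0],[0.04,0.17,0],[0.055,0.245,0],[0.055,0.245,0],[0.055,0.245,0.1],[0.055,0.245,0.2],[0.055,0.245,0.3],[0.055,0.245,0.4],[0.055,0.245,0.48],[0.055,0.245,0.54],[0.055,0.245,0.58],[0.055,0.245,0.6],[0.055,0.245,0.6]],"dr":[[0,0,0],[0,0,0],[0,0,0],[0,0,0],[0,0,0],[0,0,0],[0,0,0],[0,0,0],[0,0,0],[0,0,0],[0,0,0],[0,0,0],[0,0,0]]}'; python3 -c "
from h import *
go([.389,.263,.009],86.4)"
```

```text
clock: 19.05
eef_pos: [0.3896, 0.2634, 0.0169]
tcp_rot: [[-0.998, 0.063, 0.0], [0.063, 0.998, -0.0], [-0.0, -0.0, -1.0]]
contact_force: [0.6, 0.6, -1.4]
grip_width: 0.0605
grip_force: 44.0
tcp [0.3896 0.2634 0.0169] dp [ 0.004 -0.003  0.053] dr [-0.     0.    -0.001] F [ 0.6  0.6 -1.4]
tcp [0.3896 0.2634 0.0169] dp [ 0.004 -0.003  0.053] dr [0.    0.    2.999] F [ 0.6  0.6 -1.4]
```

```bash
python3 -m crank '{"dp":[[0,0,0.02],[0,0,0.04],[0,0,0.053],[0,0,0.053]],"dr":[[0,0,0],[0,0,0],[0,0,0],[0,0,0]]}'; python3 -m crank '{"dp":[[0,0,0.006],[0,0,0.012],[0,0,0.012]],"dr":[[0,0,0],[0,0,0],[0,0,0]]}'
```

```text
clock: 19.55
eef_pos: [0.3895, 0.2633, 0.0088]
tcp_rot: [[-0.998, 0.064, -0.0], [0.064, 0.998, -0.0], [0.0, -0.0, -1.0]]
contact_force: [-0.2, -0.6, -1.5]
grip_width: 0.0605
grip_force: 44.0
clock: 19.92
eef_pos: [0.3895, 0.2634, 0.0071]
tcp_rot: [[-0.998, 0.063, 0.0], [0.063, 0.998, -0.0], [-0.0, -0.0, -1.0]]
contact_force: [-0.1, 0.2, -1.3]
grip_width: 0.0608
grip_force: 44.0
```

```bash
python3 -m crank '{"dp":[[0,0,0.006],[0,0,0.006],[0,0,0.006]],"dr":[[0,0,0],[0,0,0],[0,0,0]]}'; 
```

```text
clock: 20.3
eef_pos: [0.3896, 0.2638, 0.0069]
tcp_rot: [[-0.998, 0.063, 0.001], [0.063, 0.998, 0.001], [-0.001, 0.001, -1.0]]
contact_force: [0.5, 0.4, 5.7]
grip_width: 0.0604
grip_force: 48.3
```

```bash
python3 -m crank '{"dp":[[0,0,0],[0,0,0],[0,0,0],[0,0,0]],"dr":[[0,0,0],[0,0,0],[0,0,0],[0,0,0]]}' 0.9; python3 -m crank '{"dp":[[0,0,-0.05],[0,0,-0.15],[0,0,-0.35],[0,0,-0.6],[0,0,-0.85],[0,0,-1],[0,0,-1]],"dr":[[0,0,0],[0,0,0],[0,0,0],[0,0,0],[0,0,0],[0,0,0],[0,0,0]]}'; python3 - <<'E'
from h import *
d=snap("wrist");e=snap("side")
cv2.imwrite("pics/laid.png",cv2.resize(np.hstack([d["color"],e["color"]])[:,:,::-1],(800,300)))
for n,c in (("wrist",d),("side",e)):
    for t in ("drawer_in","drawer_handle","battery"): print(n,t,[(round(x["p"],2),w(c,x["position"]).round(4)) for x in spot_point(t,n)[:1]])
E
```

```text
clock: 20.8
eef_pos: [0.3895, 0.2634, 0.0062]
tcp_rot: [[-0.998, 0.063, -0.0], [0.063, 0.998, -0.0], [0.0, -0.0, -1.0]]
contact_force: [-1.6, 0.5, 0.6]
grip_width: 0.0771
grip_force: 0.0
clock: 21.68
eef_pos: [0.3901, 0.2641, 0.1579]
tcp_rot: [[-0.998, 0.064, 0.003], [0.064, 0.998, 0.002], [-0.003, 0.002, -1.0]]
contact_force: [1.2, 0.1, -1.0]
grip_width: 0.077
grip_force: 0.0
wrist drawer_in [(0.62, array([0.3782, 0.1569, 0.0417]))]
wrist drawer_handle [(0.87, array([0.3782, 0.1556, 0.0401]))]
wrist battery [(0.58, array([0.3873, 0.2662, 0.0158]))]
side drawer_in [(0.63, array([0.388 , 0.2734, 0.0116]))]
side drawer_handle []
side battery [(0.68, array([0.3837, 0.2606, 0.0146]))]
```

View pics/laid.png

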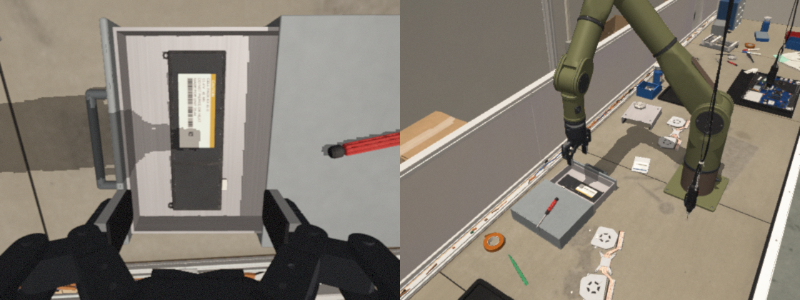

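The battery lies flat inside the drawer, wrist columns 168–226, clear of the walls. The handle is at column 95, and the driver and dish look undisturbed. Next I'll push the drawer shut with closed fingers on the handle.

```bash
python3 -m crank '{"dp":[[0,-0.2,0],[-0.04,-0.5,0],[-0.08,-0.8,0],[-0.08,-1,0],[-0.08,-1,0]],"dr":[[0,0,0],[0,0,0],[0,0,0],[0,0,0],[0,0,0]]}' 0 20; python3 -m crank '{"dp":[[0,-0.09,0.1],[0,-0.09,0.3],[0,-0.09,0.6],[0,-0.09,0.8],[0,-0.09,0.88],[0,-0.09,0.88]],"dr":[[0,0,0],[0,0,0],[0,0,0],[0,0,0],[0,0,0],[0,0,0]]}' ; python3 - <<'E'
from h import *
go([.400,.2925,.025],86.4)
E
```

```text
clock: 22.7
eef_pos: [0.3913, 0.1101, 0.1557]
tcp_rot: [[-0.998, 0.067, -0.002], [0.067, 0.998, -0.003], [0.002, -0.003, -1.0]]
contact_force: [0.3, 1.2, 0.5]
grip_width: -0.0004
grip_force: 0.0
clock: 23.45
eef_pos: [0.3908, 0.1009, 0.0234]
tcp_rot: [[-0.998, 0.062, -0.002], [0.062, 0.998, 0.001], [0.002, 0.001, -1.0]]
contact_force: [0.7, 0.2, 0.1]
grip_width: -0.0001
grip_force: 0.0
tcp [0.3908 0.1009 0.0234] dp [ 0.018  1.279 -0.01 ] dr [ 0.001 -0.002  0.001] F [0.7 0.2 0.1]
tcp [0.3908 0.1009 0.0234] dp [ 0.018  1.279 -0.01 ] dr [ 3.000e-03  1.000e-03 -2.999e+00] F [0.7 0.2 0.1]
```

```bash
python3 -m crank '{"dp":[[0,0.08,0],[0,0.14,0],[0,0.18,0],[0,0.22,0],[0,0.26,0],[0,0.31,0],[0,0.36,0],[0,0.42,0],[0,0.48,0],[0,0.54,0],[0,0.6,0],[0,0.66,0],[0,0.72,0],[0,0.78,0],[0,0.84,0],[0,0.89,0],[0,0.94,0],[0,0.98,0],[0,1,0],[0,1,0]],"dr":[[0,0,0],[0,0,0],[0,0,0],[0,0,0],[0,0,0],[0,0,0],[0,0,0],[0,0,0],[0,0,0],[0,0,0],[0,0,0],[0,0,0],[0,0,0],[0,0,0],[0,0,0],[0,0,0],[0,0,0],[0,0,0],[0,0,0],[0,0,0]]}'; python3 - <<'E'
from h import *
go([.400,.2925,.025],86.4)
d=snap("top")
for t in ("drawer_handle","cabinet"): print(t,[(round(x["p"],2),w(d,x["position"]).round(4)) for x in spot_point(t,"top")[:1]])
E
```

```text
clock: 25.95
eef_pos: [0.4008, 0.2499, 0.0243]
tcp_rot: [[-0.998, 0.063, 0.0], [0.063, 0.998, 0.001], [-0.0, 0.001, -1.0]]
contact_force: [-0.1, -0.6, 0.7]
grip_width: 0.0002
grip_force: 0.0
tcp [0.4008 0.2499 0.0243] dp [ 0.023  0.283 -0.004] dr [ 0.001  0.    -0.   ] F [-0.1 -0.6  0.7]
tcp [0.4008 0.2499 0.0243] dp [ 0.023  0.283 -0.004] dr [ 0.e+00 -1.e-03  3.e+00] F [-0.1 -0.6  0.7]
drawer_handle [(0.64, array([0.3884, 0.2719, 0.0419]))]
cabinet [(0.96, array([0.3981, 0.4263, 0.0023]))]
```

```bash
python3 -m crank '{"dp":[[0,0.05,0],[0,0.1,0],[0,0.15,0],[0,0.19,0],[0,0.22,0],[0,0.24,0],[0,0.24,0]],"dr":[[0,0,0],[0,0,0],[0,0,0],[0,0,0],[0,0,0],[0,0,0],[0,0,0]]}'; python3 -m crank '{"dp":[[0,0.015,0],[0,0.03,0],[0,0.03,0]],"dr":[[0,0,0],[0,0,0],[0,0,0]]}'
```

```text
clock: 26.98
eef_pos: [0.4028, 0.2859, 0.0244]
tcp_rot: [[-0.998, 0.063, -0.0], [0.063, 0.998, 0.001], [0.0, 0.001, -1.0]]
contact_force: [-0.1, 0.1, -0.4]
grip_width: 0.0001
grip_force: 0.0
clock: 27.35
eef_pos: [0.4029, 0.2864, 0.0241]
tcp_rot: [[-0.998, 0.065, -0.0], [0.065, 0.998, -0.006], [-0.0, -0.006, -1.0]]
contact_force: [-0.8, -6.9, 3.2]
grip_width: 0.0003
grip_force: 3.3
```

```bash
python3 -m crank '{"dp":[[0,0.02,0],[0,0.02,0],[0,0.02,0]],"dr":[[0,0,0],[0,0,0],[0,0,0]]}'; python3 -m crank '{"dp":[[0,-0.05,0],[0,-0.15,0],[0,-0.3,0],[0,-0.45,0],[0,-0.45,-0.3],[0,-0.45,-0.7],[0,-0.45,-1],[0,-0.45,-1]],"dr":[[0,0,0],[0,0,0],[0,0,0],[0,0,0],[0,0,0],[0,0,0],[0,0,0],[0,0,0]]}'
```

```text
clock: 27.72
eef_pos: [0.4029, 0.2864, 0.0238]
tcp_rot: [[-0.998, 0.066, -0.0], [0.066, 0.998, -0.011], [-0.0, -0.011, -1.0]]
contact_force: [-0.2, -11.4, 7.5]
grip_width: -0.0002
grip_force: 5.7
clock: 28.72
eef_pos: [0.4007, 0.2265, 0.1771]
tcp_rot: [[-0.998, 0.064, 0.006], [0.064, 0.998, 0.004], [-0.006, 0.005, -1.0]]
contact_force: [0.5, -0.1, 0.0]
grip_width: -0.0001
grip_force: 0.0
```

```bash
python3 - <<'E'
from h import *
e=snap("side");d=snap("wrist");t=snap("top")
cv2.imwrite("pics/fin.png",np.hstack([e["color"][160:400,130:430],d["color"][::2,::2][:,:].copy() if 0 else cv2.resize(d["color"],(320,240))])[:,:,::-1])
for n,c in (("side",e),("wrist",d),("top",t)):
    for k in ("drawer_handle","cabinet","dish","driver","stand"): print(n,k,[(round(x["p"],2),w(c,x["position"]).round(4)) for x in spot_point(k,n)[:1]])
Q=cloud(d).reshape(-1,3)
# flushness: front profile along slide axis at x band
a=np.radians(86.4);U=np.array([np.cos(a),np.sin(a)]);o=np.array([.3997,.431])
s=(Q[:,:2]-o)@U;l=(Q[:,:2]-o)@[-U[1],U[0]]
for h0 in (.035,.05,.056,.0605):
    k=(abs(l)<.11)&(Q[:,2]>h0)&(s<0);print(h0,np.percentile(s[k],[1,5]).round(4),k.sum())
E
```

```text
side drawer_handle [(0.67, array([0.389 , 0.3078, 0.0418]))]
side cabinet [(0.68, array([ 0.397 ,  0.4231, -0.003 ]))]
side dish [(0.6, array([ 0.4497, -0.3743,  0.0396]))]
side driver [(0.59, array([0.3854, 0.4605, 0.0582]))]
side stand [(0.98, array([ 0.4133, -0.3362, -0.0017]))]
wrist drawer_handle [(0.84, array([0.389 , 0.3088, 0.043 ]))]
wrist cabinet [(0.86, array([0.3933, 0.4245, 0.002 ]))]
wrist dish []
wrist driver []
wrist stand [(0.47, array([0.3951, 0.4265, 0.0024]))]
top drawer_handle [(0.67, array([0.3907, 0.3093, 0.0423]))]
top cabinet [(0.72, array([0.3997, 0.4217, 0.0006]))]
top dish [(0.5, array([ 0.4502, -0.3747,  0.0403]))]
top driver [(0.43, array([0.3892, 0.4695, 0.0579]))]
top stand [(0.56, array([ 0.4148, -0.3366,  0.0009]))]
0.035 [-0.2578 -0.2464] 92465
0.05 [-0.258  -0.2468] 88349
0.056 [-0.258  -0.2469] 87514
0.0605 [-0.2582 -0.2471] 84567
```

View pics/fin.png

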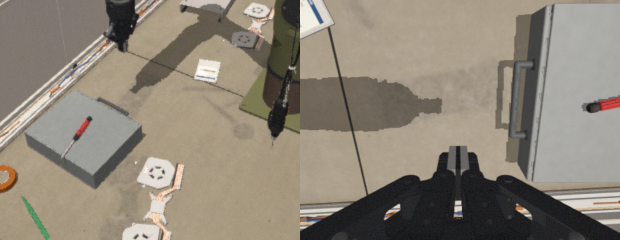

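The picture shows the drawer front flush with the cabinet, with the handle at (520,98). The driver and dish are where they were, and the arm is clear.

```bash
python3 -c "
from h import *
print(env.job_done())"
```

```text
the job is handed in; nothing more can be done
None
```

The battery was drawn out by its end, set down, regrasped at its middle and laid flat in the drawer. The drawer was pushed shut to its stop. The dish and screwdriver were not touched, and the job was handed in at about 29 s; it returned no verdict.

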